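# Fish the dropped axle spacer out from beside the case

### The arm

A 7-joint arm with a two-finger parallel gripper is mounted at the origin on the work surface. World frame = base frame: x ahead of the robot, y to its left, z up, the work surface at z = 0. Lengths are in m, angles in degrees, forces in N, time in s.
With the tool pointing down it reaches from about 0.425 to 0.875 m from the base axis. Payload 4.7 kg.
Tool frame: the origin (TCP) lies midway between the tips of the shut fingers; the grasp point (between the pads) lies env.grip_depth behind it (env.grip_depth is the distance from the TCP to the grasp point, in m); z points along the fingers, y is the direction in which the jaws open and shut (so a half turn about z gives the same grasp; the last joint's range is limited). The gripper opens to 85 mm and grips with 20 to 120 N. Pads are 22 mm wide; open, the fingers measure 114 mm over their backs; the gripper's body (76 mm by 85 mm) begins 54 mm behind the grasp point. The pads swing forward as they close: fully open they stand 13 mm farther back than shut.
Start: joints at [73.574, 18.392, -4.016, 83.108, 1.295, 78.541, -3.26], TCP at [0.193, -0.621, 0.231] pointing down, gripper open.
Joint ranges: [-163.93, 163.93], [-17.29, 119.83], [-79.2, 71.16], [3.27, 140.29], [-89.18, 269.18], [5.43, 117.66], [-154.24, 154.24]. Speed limits (degrees/s): [147.25, 147.25, 180, 180, 180, 180, 180].

### API

Orientations are given as [roll, pitch, yaw] about the fixed x, y, z axes, in that order (R = Rz(yaw) Ry(pitch) Rx(roll)).
In Python, from plant import observe, optics, env gives the robot as it stands. The module is installed in compiled form; this text tells all that it offers.
- The arm moves only by the tool move_arm, never from a script. Its argument "steps" is a list of rows, each an object of numbers: "dx", "dy", "dz": the shift along the tool's x, y, z in cm; "wx", "wy", "wz": the turn, a rotation vector about the tool's x, y, z in rad. A call has 1 to 10 rows; each row shifts and turns the commanded pose from where the row before left it, along the tool's axes as they then stand; what a row does not reach is not made up. A row lasts 1/12 s, in which the tool goes at most 41.7 mm and 7.16 degrees, less where a joint would pass 70% of its speed; a pose out of reach is approached as far as the arm can. A call with a gripper value outside its range is refused whole. "fingers" is the opening, from -1 (shut) to 1 (fully open), so that 0 is half open, set as the call begins (left out, the last holds). The fingers move at their own pace and stop on an object; "force" is the grip in N (left out, the last holds). Time passes only in rows, so rows that do not move let the fingers close. It gives the time, the measured TCP pose, the force and the opening at its end, in the units of the state.
- observe(): the state, without advancing time (a new reading comes with each control period).
- optics.read_camera(name): name is "side" or "top"; returns the picture (400x640x3 uint8, red, green, blue); there is no depth.
- optics.calibration(name): a dict with "fx", "fy", "cx", "cy" (pixels), "eye" and "orientation" of the camera in the world. Camera axes: x right, y down, z forward; pixel columns grow to the right and rows downward; lengths in m; the calibration is good to about 2 mm. A picture is of the moment at which its call begins. calibration takes no time and is no camera call.
- env.close_job(): hands the job in, once; it reports no verdict.
The state is a dict: "clock": time; "qpos": joint angles; "qd": joint speeds; "tau": joint torques, N m; "position": TCP position; "tool_rot": TCP orientation; "ft_force": force on the tool from outside, world axes, zero at the start; "torque": the same for the moment, N m; "grip_width": finger opening in m.
Only numpy, scipy, OpenCV 4.12 (cv2) and the standard library are available. Lean on these libraries where they do the work, as an engineer would, in place of code of your own. Each camera call takes 0.05 s, during which the arm holds its last target. There are 200 camera calls.

### The job

One of the two axle spacers has dropped into the narrow gap between the aluminium case and the low battery charger. Take the bent rod by its wooden grip, reach into the gap with it and draw that spacer out through the gap's open end, until it lies flat on the bench at least its own width clear of the gap; do not touch it with the fingers. Then lay the rod down on the bench and let go; leave the other spacer where it lies.

Things in the scene. Friction and masses are not known exactly. Their poses are not given: they have to be found in the camera images.
- spacer: The dropped spacer: blue metal ring, 36 mm outside diameter, 24 mm hole, 12 mm high, about 40 g, lying flat on the bench in the gap, its centre 55 to 110 mm inside the open end and within 3 mm of the gap's middle line. Origin: centre of its underside; z up along the ring's axis.
- hook_rod: Bent rod, 150 g, lying on the bench. Wooden grip block 110 long (x), 22 wide (y), 40 mm high (z), upright. From its front face, 32 mm above the underside, a 7 mm steel rod runs along +x to x = 200 mm, there bent straight down, tip 1 mm above the underside's level. Origin: centre of the block's underside; x towards the bent end, z up. Balances 10 mm ahead of the origin.
- gap_mouth (a point): Middle of the gap's open end, bench level. y: level, out of the gap along its middle line; x: across, to the case; z up. Gap 44 mm wide, open above, 150 mm deep (-y) to a cam clamp, 85 mm high. Fixed walls, ends flush: at +x an aluminium case, 80 mm high (handle 97); at -x a grey battery charger, 87 x 150, 45 high (dial 51). Bench before it clear 100 mm each side, save the rod.
- spare_spacer: The other spacer, exactly like the dropped one, but lying in the open on the bench beside the charger, on its side away from the case; it stays there. Origin: centre of its underside.
Mind the look-alikes: they are no part of the job. What is shaped like the spacer but green, purple or yellow is not meant.

How it is judged:
By the outcome, as a careful person would: the job done as asked, in the order asked, and still so for the second after the job is handed in, with the robot touching nothing.
It also fails if it takes over 43 s, if anything falls off the work surface, if the arm or the gripper's body presses on something with over 40 N, if the wrist force passes 120 N, or if a joint passes its speed limit or range.

## Working session

There is one attempt and no reset: what is moved stays moved. The work goes in short steps, Python scripts to look and compute and a tool call to move; the robot and the scene stay as the last step left them, time stands still between calls to the robot, and variables do not carry over. Pictures are saved under pics/ and viewed, about 8 in all and at most 12, crops included, and the job is handed in when it is done.

Besides the shell and the picture viewer there is one more tool, called after "Call:" in YAML: its name, and indented under it one key for each argument. move_arm: Moves the arm, as the interface text tells. Its arguments: {"type":"object","properties":{"steps":{"type":"array"},"fingers":{"type":"number"},"force":{"type":"number"}},"required":["steps"]}

```bash
mkdir -p pics; python3 - <<'E'
from plant import observe, optics, env
import cv2
for n in("top","side"):
    cv2.imwrite(f"pics/{n}0.png",optics.read_camera(n)[:,:,::-1]); print(optics.calibration(n))
s=observe(); print({k:s[k] for k in("clock","position","tool_rot","grip_width","ft_force")},env.grip_depth)
E
```

```text
{'fx': 467.68494398552315, 'fy': 467.68494398552315, 'cx': 323.19208162945023, 'cy': 198.37054246717878, 'eye': array([0.37782123, 0.07048902, 1.02854242]), 'orientation': array([-173.83890533,   -0.44667211,  -90.27061948])}
{'fx': 371.4979110750552, 'fy': 371.4979110750552, 'cx': 315.5309194565075, 'cy': 196.3456632700151, 'eye': array([ 0.41674178, -0.48466431,  0.40699597]), 'orientation': array([-123.13845906,    1.08200076,   -8.25941011])}
{'clock': 0.1, 'position': array([ 0.19240651, -0.62036097,  0.23032979]), 'tool_rot': array([-1.79899873e+02,  3.54796016e-03,  1.72350883e+01]), 'grip_width': 0.08555844244476513, 'ft_force': array([-0.58145897,  0.5529848 , -0.25631759])} 0.0187
```

View pics/top0.png

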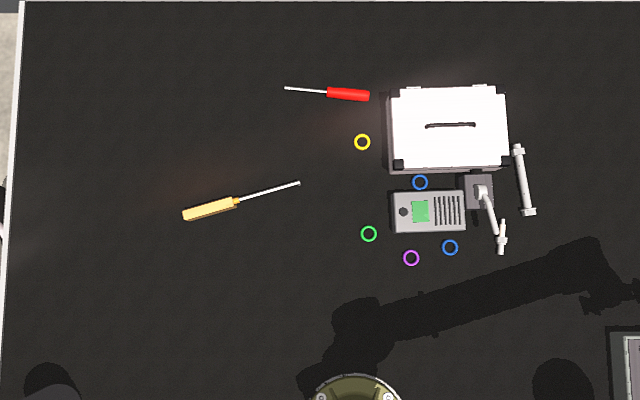

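View pics/side0.png

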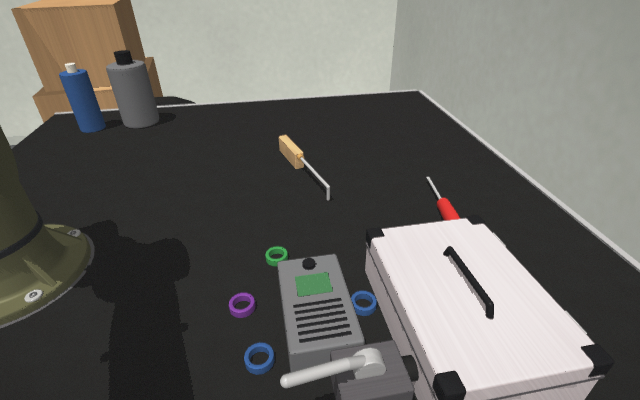

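The top view shows two blue rings. The one at (420,182) lies between the case and the charger, so it is the dropped spacer. The one at (450,247) is beside the charger, away from the case, so it is the spare. The green (369,234), purple (411,258) and yellow (362,142) rings are look-alikes. The rod's grip is at about (210,209) and its bent end at about (299,183). The gap opens to the left of the image (+y). I'll confirm these in an enlarged crop.

```bash
cat > h.py <<'E'
import numpy as np, cv2
from scipy.spatial.transform import Rotation as R
from plant import observe, optics, env
def px2w(n,u,v,z):
    c=optics.calibration(n); d=R.from_euler('xyz',c['orientation'],degrees=True).as_matrix()@np.array([(u-c['cx'])/c['fx'],(v-c['cy'])/c['fy'],1])
    return c['eye']+d*(z-c['eye'][2])/d[2]
def w2px(n,p):
    c=optics.calibration(n); q=R.from_euler('xyz',c['orientation'],degrees=True).as_matrix().T@(np.array(p)-c['eye'])
    return np.array([c['cx']+c['fx']*q[0]/q[2],c['cy']+c['fy']*q[1]/q[2]])
def crop(im,u0,u1,v0,v1,k): return cv2.resize(im[v0:v1,u0:u1],None,fx=k,fy=k,interpolation=cv2.INTER_CUBIC)
E
python3 - <<'E'
from h import *
im=cv2.imread("pics/top0.png")
a=crop(im,175,308,174,226,6); b=crop(im,380,513,160,210,6)
cv2.imwrite("pics/c1.png",np.vstack([a,b])[:600])
for n,u,v,z in[("top",420,182,.012),("side",364,300,.012),("top",450,247,.012),("side",259,355,.012)]: print(n,px2w(n,u,v,z).round(4))
E
```

```text
top [ 0.5229 -0.1509  0.012 ]
side [ 0.5242 -0.151   0.012 ]
top [ 0.3805 -0.2122  0.012 ]
side [ 0.3814 -0.2121  0.012 ]
```

View pics/c1.png

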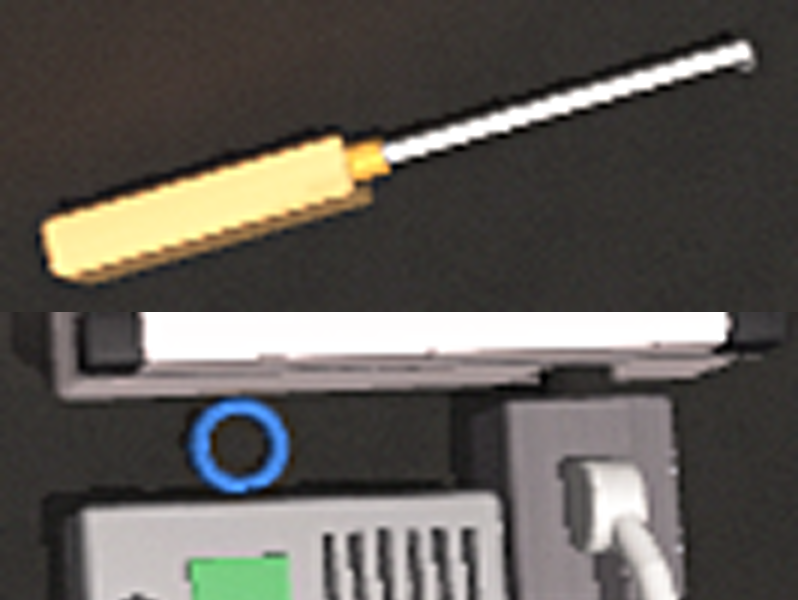

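The crop confirms it: the blue ring at (420,182) sits between the case wall and the charger. Next I'll compute the rod pose and the gap geometry.

```bash
python3 - <<'E'
from h import *
A=lambda x,y:(175+x/6-.42,174+y/6-.42)
B=lambda x,y:(380+x/6-.42,160+(y-312)/6-.42)
P=lambda p,z:px2w("top",*p,z)
for t,p,z in[("grip back L",A(42,222),.04),("front L",A(338,136),.04),("front R",A(355,192),.04),("back R",A(62,277),.04),("rod near",A(390,153),.0355),("rod end",A(742,54),.0355),
 ("ring",B(240,445),.012),("chg top mouth",B(80,503),.045),("chg top far",B(500,493),.045),("case bot mouth",B(62,398),0),("case bot far",B(500,388),0)]:
    print(t,P(p,z).round(4))
print("side bend top",px2w("side",328,188,.0355).round(4),"tip",px2w("side",328,198,.001).round(4))
E
```

```text
grip back L [0.4597 0.3619 0.04  ]
front L [0.4898 0.2582 0.04  ]
front R [0.4699 0.2519 0.04  ]
back R [0.4402 0.3544 0.04  ]
rod near [0.4842 0.2405 0.0355]
rod end [0.5192 0.1155 0.0355]
ring [ 0.5235 -0.15    0.012 ]
chg top mouth [ 0.4982 -0.0856  0.045 ]
chg top far [ 0.5012 -0.2346  0.045 ]
case bot mouth [ 0.543  -0.0869  0.    ]
case bot far [ 0.5462 -0.25    0.    ]
side bend top [0.519  0.1041 0.0355] tip [0.522  0.1218 0.001 ]
```

```bash
cat >> h.py <<'E'
from scipy.linalg import logm
def T(p,rpy):
    M=np.eye(4); M[:3,:3]=R.from_euler('xyz',rpy,degrees=True).as_matrix(); M[:3,3]=p; return M
def twist(p,rpy,n):
    s=observe(); L=np.real(logm(np.linalg.inv(T(s['position'],s['tool_rot']))@T(p,rpy)))/n
    print("cm/row",(L[:3,3]*100).round(3),"rad/row",np.array([L[2,1],L[0,2],L[1,0]]).round(5))
E
python3 - <<'E'
from h import *
twist([.4676,.297,.20],[180,0,105.9],30)
E
```

```text
cm/row [ 3.461 -0.719  0.102] rad/row [-5.000e-05 -4.000e-05 -5.158e-02]
```

Call:
move_arm:
  steps:
    - {"dx":3.46,"dy":-0.72,"dz":0.1,"wz":-0.0516}
    - {"dx":3.46,"dy":-0.72,"dz":0.1,"wz":-0.0516}
    - {"dx":3.46,"dy":-0.72,"dz":0.1,"wz":-0.0516}
    - {"dx":3.46,"dy":-0.72,"dz":0.1,"wz":-0.0516}
    - {"dx":3.46,"dy":-0.72,"dz":0.1,"wz":-0.0516}
    - {"dx":3.46,"dy":-0.72,"dz":0.1,"wz":-0.0516}
    - {"dx":3.46,"dy":-0.72,"dz":0.1,"wz":-0.0516}
    - {"dx":3.46,"dy":-0.72,"dz":0.1,"wz":-0.0516}
    - {"dx":3.46,"dy":-0.72,"dz":0.1,"wz":-0.0516}
    - {"dx":3.46,"dy":-0.72,"dz":0.1,"wz":-0.0516}
  fingers: 1

```text
schema error: expected keys dx, dy, dz, wx, wy, wz
```

Call:
move_arm:
  steps:
    - {"dx":3.46,"dy":-0.72,"dz":0.1,"wz":-0.0516}
    - {"dx":3.46,"dy":-0.72,"dz":0.1,"wz":-0.0516}
    - {"dx":3.46,"dy":-0.72,"dz":0.1,"wz":-0.0516}
    - {"dx":3.46,"dy":-0.72,"dz":0.1,"wz":-0.0516}
    - {"dx":3.46,"dy":-0.72,"dz":0.1,"wz":-0.0516}
    - {"dx":3.46,"dy":-0.72,"dz":0.1,"wz":-0.0516}
    - {"dx":3.46,"dy":-0.72,"dz":0.1,"wz":-0.0516}
    - {"dx":3.46,"dy":-0.72,"dz":0.1,"wz":-0.0516}
    - {"dx":3.46,"dy":-0.72,"dz":0.1,"wz":-0.0516}
    - {"dx":3.46,"dy":-0.72,"dz":0.1,"wz":-0.0516}

```text
schema error: expected keys dx, dy, dz, wx, wy, wz
```

Call:
move_arm:
  steps:
    - {"dx":3.46,"dy":-0.72,"dz":0.1,"wz":-0.0516}
    - {"dx":3.46,"dy":-0.72,"dz":0.1,"wz":-0.0516}
    - {"dx":3.46,"dy":-0.72,"dz":0.1,"wz":-0.0516}
    - {"dx":3.46,"dy":-0.72,"dz":0.1,"wz":-0.0516}
    - {"dx":3.46,"dy":-0.72,"dz":0.1,"wz":-0.0516}
    - {"dx":3.46,"dy":-0.72,"dz":0.1,"wz":-0.0516}
    - {"dx":3.46,"dy":-0.72,"dz":0.1,"wz":-0.0516}
    - {"dx":3.46,"dy":-0.72,"dz":0.1,"wz":-0.0516}
    - {"dx":3.46,"dy":-0.72,"dz":0.1,"wz":-0.0516}
    - {"dx":3.46,"dy":-0.72,"dz":0.1,"wz":-0.0516}

```text
schema error: expected keys dx, dy, dz, wx, wy, wz
```

```bash
python3 - <<'E'
from h import *
s=observe(); print(s['clock'],s['position'],s['tool_rot'],s['qpos'].round(1) if hasattr(s['qpos'],'round') else s['qpos'])
twist([.4676,.297,.008],[180,0,105.9],8)
E
```

```text
0.1 [ 0.19240651 -0.62036097  0.23032979] [-1.79899873e+02  3.54796016e-03  1.72350883e+01] [73.6 18.4 -4.  83.2  1.3 78.5 -3.3]
cm/row [12.977 -2.693  2.784] rad/row [-1.8000e-04 -1.6000e-04 -1.9344e-01]
```

All six keys are required in each row.

Call:
move_arm:
  steps:
    - {"dx":3.46,"dy":-0.72,"dz":0.1,"wx":0,"wy":0,"wz":-0.0516}
    - {"dx":3.46,"dy":-0.72,"dz":0.1,"wx":0,"wy":0,"wz":-0.0516}
    - {"dx":3.46,"dy":-0.72,"dz":0.1,"wx":0,"wy":0,"wz":-0.0516}
    - {"dx":3.46,"dy":-0.72,"dz":0.1,"wx":0,"wy":0,"wz":-0.0516}
    - {"dx":3.46,"dy":-0.72,"dz":0.1,"wx":0,"wy":0,"wz":-0.0516}
    - {"dx":3.46,"dy":-0.72,"dz":0.1,"wx":0,"wy":0,"wz":-0.0516}
    - {"dx":3.46,"dy":-0.72,"dz":0.1,"wx":0,"wy":0,"wz":-0.0516}
    - {"dx":3.46,"dy":-0.72,"dz":0.1,"wx":0,"wy":0,"wz":-0.0516}
    - {"dx":3.46,"dy":-0.72,"dz":0.1,"wx":0,"wy":0,"wz":-0.0516}
    - {"dx":3.46,"dy":-0.72,"dz":0.1,"wx":0,"wy":0,"wz":-0.0516}
  fingers: 1

```text
clock: 0.93
position: [0.452, -0.3841, 0.2208]
tool_rot: [-180.0, 0.0, 46.9]
ft_force: [0.7, -0.1, 0.3]
grip_width: 0.0853
```

```bash
python3 - <<'E'
from h import *
s=observe(); print(s['clock'],s['position'],s['tool_rot'],np.round(s['qpos'],1))
twist([.4676,.297,.2],[180,0,105.9],20)
E
```

```text
0.9333 [ 0.45195798 -0.38405726  0.22077756] [-1.79968762e+02  2.96525210e-03  4.69480921e+01] [ 53.9  12.8 -18.8  91.9   4.2  76.   -8.5]
cm/row [ 3.48  -0.756  0.104] rad/row [-3.000e-05 -1.000e-05 -5.145e-02]
```

Call:
move_arm:
  steps:
    - {"dx":3.46,"dy":-0.74,"dz":0.1,"wx":0,"wy":0,"wz":-0.0516}
    - {"dx":3.46,"dy":-0.74,"dz":0.1,"wx":0,"wy":0,"wz":-0.0516}
    - {"dx":3.46,"dy":-0.74,"dz":0.1,"wx":0,"wy":0,"wz":-0.0516}
    - {"dx":3.46,"dy":-0.74,"dz":0.1,"wx":0,"wy":0,"wz":-0.0516}
    - {"dx":3.46,"dy":-0.74,"dz":0.1,"wx":0,"wy":0,"wz":-0.0516}
    - {"dx":3.46,"dy":-0.74,"dz":0.1,"wx":0,"wy":0,"wz":-0.0516}
    - {"dx":3.46,"dy":-0.74,"dz":0.1,"wx":0,"wy":0,"wz":-0.0516}
    - {"dx":3.46,"dy":-0.74,"dz":0.1,"wx":0,"wy":0,"wz":-0.0516}
    - {"dx":3.46,"dy":-0.74,"dz":0.1,"wx":0,"wy":0,"wz":-0.0516}
    - {"dx":3.46,"dy":-0.74,"dz":0.1,"wx":0,"wy":0,"wz":-0.0516}

```text
clock: 1.77
position: [0.5582, -0.0508, 0.2108]
tool_rot: [-180.0, 0.0, 76.5]
ft_force: [0.0, 0.7, 0.4]
grip_width: 0.0855
```

Call:
move_arm:
  steps:
    - {"dx":3.46,"dy":-0.74,"dz":0.1,"wx":0,"wy":0,"wz":-0.0516}
    - {"dx":3.46,"dy":-0.74,"dz":0.1,"wx":0,"wy":0,"wz":-0.0516}
    - {"dx":3.46,"dy":-0.74,"dz":0.1,"wx":0,"wy":0,"wz":-0.0516}
    - {"dx":3.46,"dy":-0.74,"dz":0.1,"wx":0,"wy":0,"wz":-0.0516}
    - {"dx":3.46,"dy":-0.74,"dz":0.1,"wx":0,"wy":0,"wz":-0.0516}
    - {"dx":3.46,"dy":-0.74,"dz":0.1,"wx":0,"wy":0,"wz":-0.0516}
    - {"dx":3.46,"dy":-0.74,"dz":0.1,"wx":0,"wy":0,"wz":-0.0516}
    - {"dx":3.46,"dy":-0.74,"dz":0.1,"wx":0,"wy":0,"wz":-0.0516}
    - {"dx":3.46,"dy":-0.74,"dz":0.1,"wx":0,"wy":0,"wz":-0.0516}
    - {"dx":0,"dy":0,"dz":0,"wx":0,"wy":0,"wz":0}

```text
clock: 2.6
position: [0.4969, 0.2668, 0.2024]
tool_rot: [-179.9, -0.3, 103.8]
ft_force: [-0.7, 0.4, 0.7]
grip_width: 0.0851
```

```bash
python3 - <<'E'
from h import *
s=observe(); print(s['clock'],s['position'],s['tool_rot'],np.round(s['qpos'],1))
twist([.4676,.297,.008],[180,0,105.9],1)
E
```

```text
2.6 [0.49687372 0.26679745 0.20237894] [-179.93769257   -0.28713912  103.76557506] [ 12.   14.2 -49.2  96.6  10.8  74.2 -25.5]
cm/row [ 3.62  -2.047 19.448] rad/row [-0.00099 -0.00503 -0.03725]
```

Call:
move_arm:
  steps:
    - {"dx":0.9,"dy":-0.5,"dz":2,"wx":0,"wy":-0.001,"wz":-0.0093}
    - {"dx":0.9,"dy":-0.5,"dz":2,"wx":0,"wy":-0.001,"wz":-0.0093}
    - {"dx":0.9,"dy":-0.5,"dz":2,"wx":0,"wy":-0.001,"wz":-0.0093}
    - {"dx":0.9,"dy":-0.5,"dz":2,"wx":0,"wy":-0.001,"wz":-0.0093}
    - {"dx":0,"dy":0,"dz":2,"wx":0,"wy":0,"wz":0}
    - {"dx":0,"dy":0,"dz":2,"wx":0,"wy":0,"wz":0}
    - {"dx":0,"dy":0,"dz":0,"wx":0,"wy":0,"wz":0}

```text
clock: 3.18
position: [0.4713, 0.286, 0.0782]
tool_rot: [-179.6, 0.3, 105.1]
ft_force: [0.3, -1.3, -0.1]
grip_width: 0.0856
```

```bash
python3 - <<'E'
from h import *
im=optics.read_camera("top")[:,:,::-1]; im2=optics.read_camera("side")[:,:,::-1]
cv2.imwrite("pics/c2.png",np.vstack([crop(im,170,310,140,230,5)[:,:700],cv2.resize(im2[:150,180:530],None,fx=2,fy=2)])[:750][:600])
print(observe()['position'],observe()['tool_rot'],observe()['clock'])
twist([.4676,.297,.008],[180,0,105.9],1)
E
```

```text
[0.47365692 0.28760888 0.08182397] [-179.88977258    0.23518915  105.09532832] 3.2833
cm/row [ 1.082 -0.326  7.381] rad/row [-0.00195  0.00409 -0.01405]
```

View pics/c2.png

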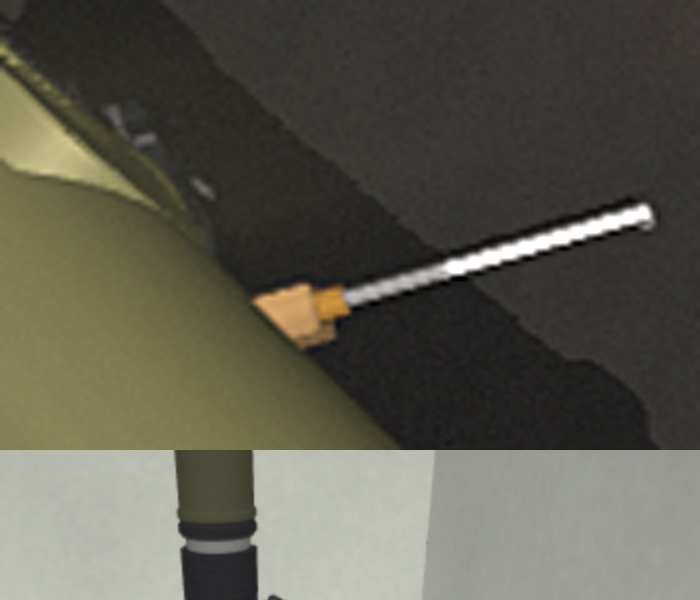

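The rod has not moved. The arm hides the grip in the top view, so I'll go on with small corrections.

Call:
move_arm:
  steps:
    - {"dx":0.55,"dy":-0.16,"dz":0.3,"wx":-0.001,"wy":0.002,"wz":-0.007}
    - {"dx":0.55,"dy":-0.16,"dz":0.5,"wx":-0.001,"wy":0.002,"wz":-0.007}
    - {"dx":0,"dy":0,"dz":1,"wx":0,"wy":0,"wz":0}
    - {"dx":0,"dy":0,"dz":1,"wx":0,"wy":0,"wz":0}
    - {"dx":0,"dy":0,"dz":1,"wx":0,"wy":0,"wz":0}
    - {"dx":0,"dy":0,"dz":0,"wx":0,"wy":0,"wz":0}
    - {"dx":0,"dy":0,"dz":0,"wx":0,"wy":0,"wz":0}

```text
clock: 3.87
position: [0.4676, 0.2972, 0.0431]
tool_rot: [-180.0, 0.0, 105.9]
ft_force: [-0.1, 0.4, -0.2]
grip_width: 0.0852
```

```bash
python3 - <<'E'
from h import *
im2=optics.read_camera("side")[:,:,::-1]
cv2.imwrite("pics/c3.png",crop(im2,230,350,90,210,5))
print(observe()['position'],observe()['tool_rot'],observe()['clock'])
twist([.4676,.297,.008],[180,0,105.9],1)
E
```

```text
[0.46801889 0.29766192 0.04380043] [1.79937738e+02 9.93132276e-05 1.05898535e+02] 3.9167
cm/row [-0.052 -0.06   3.58 ] rad/row [ 1.09e-03  0.00e+00 -3.00e-05]
```

View pics/c3.png

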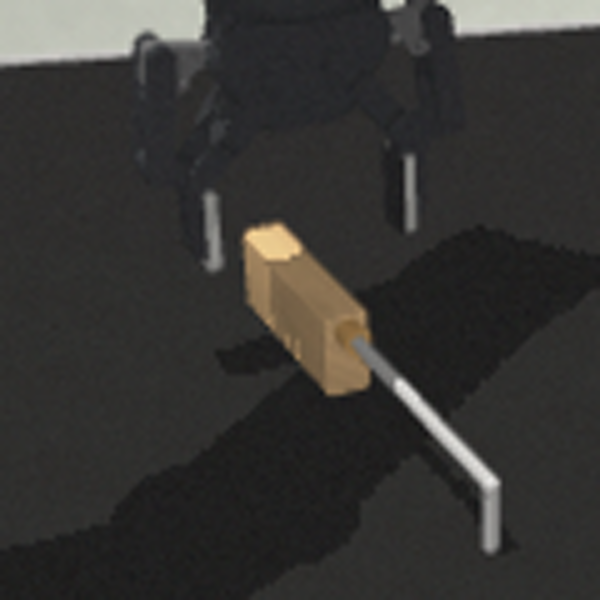

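The fingers straddle the wooden grip, and the bent end is at crop (490,545). I'll go down and close.

Call:
move_arm:
  steps:
    - {"dx":0,"dy":0,"dz":1,"wx":0,"wy":0,"wz":0}
    - {"dx":0,"dy":0,"dz":1,"wx":0,"wy":0,"wz":0}
    - {"dx":0,"dy":0,"dz":1,"wx":0,"wy":0,"wz":0}
    - {"dx":0,"dy":0,"dz":0.5,"wx":0,"wy":0,"wz":0}
    - {"dx":0,"dy":0,"dz":0,"wx":0,"wy":0,"wz":0}
    - {"dx":0,"dy":0,"dz":0,"wx":0,"wy":0,"wz":0}

```text
clock: 4.42
position: [0.4678, 0.2977, 0.0086]
tool_rot: [180.0, 0.0, 105.9]
ft_force: [0.0, -1.1, -0.2]
grip_width: 0.0856
```

Call:
move_arm:
  steps:
    - {"dx":0,"dy":0,"dz":0,"wx":0,"wy":0,"wz":0}
    - {"dx":0,"dy":0,"dz":0,"wx":0,"wy":0,"wz":0}
    - {"dx":0,"dy":0,"dz":0,"wx":0,"wy":0,"wz":0}
    - {"dx":0,"dy":0,"dz":0,"wx":0,"wy":0,"wz":0}
    - {"dx":0,"dy":0,"dz":0,"wx":0,"wy":0,"wz":0}
    - {"dx":0,"dy":0,"dz":0,"wx":0,"wy":0,"wz":0}
    - {"dx":0,"dy":0,"dz":0,"wx":0,"wy":0,"wz":0}
    - {"dx":0,"dy":0,"dz":0,"wx":0,"wy":0,"wz":0}
  fingers: -1
  force: 80

```text
clock: 5.08
position: [0.4686, 0.2981, 0.0096]
tool_rot: [179.8, -0.0, 105.9]
ft_force: [-0.4, 0.1, 3.8]
grip_width: 0.0207
```

Call:
move_arm:
  steps:
    - {"dx":0,"dy":0,"dz":-0.5,"wx":0,"wy":0,"wz":0}
    - {"dx":0,"dy":0,"dz":-1,"wx":0,"wy":0,"wz":0}
    - {"dx":0,"dy":0,"dz":-1.5,"wx":0,"wy":0,"wz":0}
    - {"dx":0,"dy":0,"dz":-1.5,"wx":0,"wy":0,"wz":0}
    - {"dx":0,"dy":0,"dz":-0.5,"wx":0,"wy":0,"wz":0}
    - {"dx":0,"dy":0,"dz":0,"wx":0,"wy":0,"wz":0}
    - {"dx":0,"dy":0,"dz":0,"wx":0,"wy":0,"wz":0}

```text
clock: 5.67
position: [0.4681, 0.2975, 0.0592]
tool_rot: [179.9, 0.0, 105.9]
ft_force: [0.6, -0.7, -2.5]
grip_width: 0.0207
```

```bash
python3 - <<'E'
from h import *
im=optics.read_camera("top")[:,:,::-1]; im2=optics.read_camera("side")[:,:,::-1]
cv2.imwrite("pics/c4.png",np.hstack([crop(im,240,320,155,235,5),crop(im2,270,350,130,210,5)]))
s=observe();print(s['position'],s['tool_rot'],s['clock'],s['grip_width'])
# expected bend top and tip if rod held true
d=R.from_euler('xyz',s['tool_rot'],degrees=True).as_matrix()
e=s['position']-d[:,0]*.19
for z in(.0855-.0,.0505):
    p=e.copy(); 
for n in("top","side"):
    for z in(.051+.0+.0345-.0345+.0,):pass
    a=w2px(n,[e[0],e[1],.0355+.05]); b=w2px(n,[e[0],e[1],.001+.05]); print(n,a.round(1),b.round(1))
E
```

```text
[0.46753855 0.29721089 0.05831614] [1.79981949e+02 3.07801349e-02 1.05900563e+02] 5.7667 0.02104023251629527
top [297.7 178.9] [298.4 181.4]
side [327.4 162. ] [327.4 178.2]
```

View pics/c4.png

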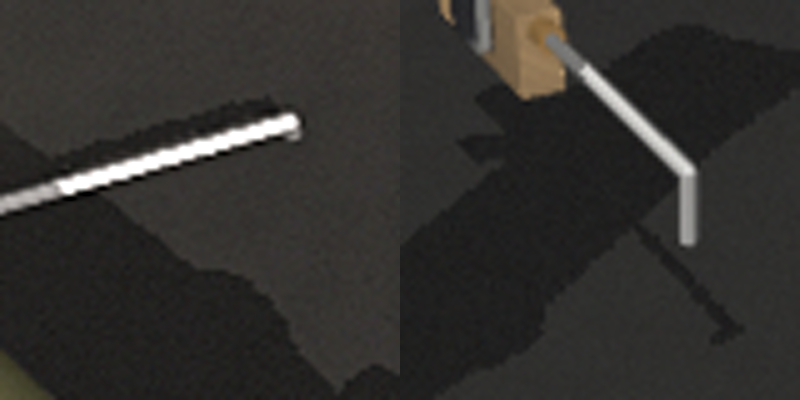

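The rod is held true: the tip and bend match the prediction within about 1 px (side tip ≈ (327.6,178.6), predicted (327.4,178.2)). Next I'll align outside the mouth, with the tip high.

```bash
python3 - <<'E'
from h import *
twist([.518,.14,.0585],[180,0,91.15],8)
E
```

```text
cm/row [-2.043e+00  3.330e-01 -2.000e-03] rad/row [5.000e-05 6.000e-05 3.218e-02]
```

Call:
move_arm:
  steps:
    - {"dx":-2.04,"dy":0.33,"dz":0,"wx":0,"wy":0,"wz":0.0322}
    - {"dx":-2.04,"dy":0.33,"dz":0,"wx":0,"wy":0,"wz":0.0322}
    - {"dx":-2.04,"dy":0.33,"dz":0,"wx":0,"wy":0,"wz":0.0322}
    - {"dx":-2.04,"dy":0.33,"dz":0,"wx":0,"wy":0,"wz":0.0322}
    - {"dx":-2.04,"dy":0.33,"dz":0,"wx":0,"wy":0,"wz":0.0322}
    - {"dx":-2.04,"dy":0.33,"dz":0,"wx":0,"wy":0,"wz":0.0322}
    - {"dx":-2.04,"dy":0.33,"dz":0,"wx":0,"wy":0,"wz":0.0322}
    - {"dx":-2.04,"dy":0.33,"dz":0,"wx":0,"wy":0,"wz":0.0322}
    - {"dx":0,"dy":0,"dz":0,"wx":0,"wy":0,"wz":0}
    - {"dx":0,"dy":0,"dz":0,"wx":0,"wy":0,"wz":0}

```text
clock: 6.6
position: [0.5205, 0.1399, 0.0582]
tool_rot: [180.0, 0.0, 91.0]
ft_force: [0.1, 1.0, -1.6]
grip_width: 0.0205
```

```bash
python3 - <<'E'
from h import *
im=optics.read_camera("top")[:,:,::-1]
cv2.imwrite("pics/c5.png",crop(im,340,460,150,220,6))
s=observe();print(s['position'],s['tool_rot'],s['clock'],s['grip_width'])
twist([.5199,.0395,.0585],[180,0,91.15],6)
e=s['position']-R.from_euler('xyz',s['tool_rot'],degrees=True).as_matrix()[:,0]*.19
print(e,w2px("top",[e[0],e[1],.0855]),w2px("top",[e[0],e[1],.05]))
E
```

```text
[0.52023394 0.14153356 0.05849604] [ 1.79977076e+02 -4.40285928e-02  9.11242425e+01] 6.65 0.02111797864197713
cm/row [-1.7e+00 -3.9e-02 -1.0e-03] rad/row [ 7.0e-05 -1.3e-04 -7.0e-05]
[ 0.52396183 -0.04842981  0.05835003] [377.53246101 176.53765275] [375.46346607 179.11707905]
```

View pics/c5.png

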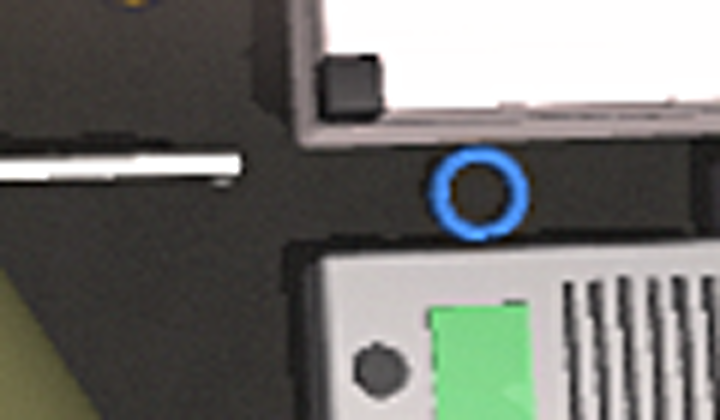

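The rod points straight at the gap, with its end at about (379,177), and the ring centre is at (420,182). I'll move in over the ring and check before lowering.

Call:
move_arm:
  steps:
    - {"dx":-1.7,"dy":-0.04,"dz":0,"wx":0,"wy":0,"wz":0}
    - {"dx":-1.7,"dy":-0.04,"dz":0,"wx":0,"wy":0,"wz":0}
    - {"dx":-1.7,"dy":-0.04,"dz":0,"wx":0,"wy":0,"wz":0}
    - {"dx":-1.7,"dy":-0.04,"dz":0,"wx":0,"wy":0,"wz":0}
    - {"dx":-1.7,"dy":-0.04,"dz":0,"wx":0,"wy":0,"wz":0}
    - {"dx":-1.7,"dy":-0.04,"dz":0,"wx":0,"wy":0,"wz":0}
    - {"dx":0,"dy":0,"dz":0.5,"wx":0,"wy":0,"wz":0}
    - {"dx":0,"dy":0,"dz":1.0,"wx":0,"wy":0,"wz":0}
    - {"dx":0,"dy":0,"dz":0.5,"wx":0,"wy":0,"wz":0}
    - {"dx":0,"dy":0,"dz":0,"wx":0,"wy":0,"wz":0}

```text
clock: 7.48
position: [0.5188, 0.0415, 0.0373]
tool_rot: [-179.9, -0.1, 91.3]
ft_force: [-0.4, -0.1, -1.5]
grip_width: 0.021
```

```bash
python3 - <<'E'
from h import *
im=optics.read_camera("top")[:,:,::-1]; im2=optics.read_camera("side")[:,:,::-1]
cv2.imwrite("pics/c6.png",np.hstack([crop(im,380,445,150,215,6),crop(im2,330,395,260,325,6)]))
s=observe();print(s['position'],s['tool_rot'],s['clock'],s['grip_width'],s['ft_force'])
twist([.5199,.0395,.0108],[180,0,91.15],1)
e=s['position']-R.from_euler('xyz',s['tool_rot'],degrees=True).as_matrix()[:,0]*.19
print(e)
E
```

```text
[0.51990762 0.04120343 0.03855065] [ 1.79969402e+02 -7.91449059e-02  9.12884478e+01] 7.5833 0.02097521742558882 [-0.29684866  0.13708762 -1.10229492]
cm/row [-0.172 -0.005  2.775] rad/row [ 0.00053 -0.00138  0.00242]
[ 0.52417992 -0.14874835  0.03828819]
```

View pics/c6.png

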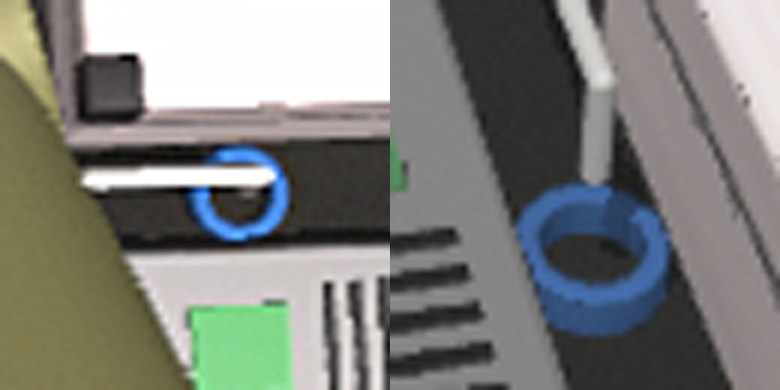

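The tip hangs right over the ring's hole in both views (top tip near crop (250,193), ring centre (240,195)). I'll lower it into the hole.

Call:
move_arm:
  steps:
    - {"dx":-0.1,"dy":0,"dz":0.5,"wx":0,"wy":-0.001,"wz":0}
    - {"dx":0,"dy":0,"dz":0.6,"wx":0,"wy":0,"wz":0}
    - {"dx":0,"dy":0,"dz":0.6,"wx":0,"wy":0,"wz":0}
    - {"dx":0,"dy":0,"dz":0.5,"wx":0,"wy":0,"wz":0}
    - {"dx":0,"dy":0,"dz":0.5,"wx":0,"wy":0,"wz":0}
    - {"dx":0,"dy":0,"dz":0,"wx":0,"wy":0,"wz":0}
    - {"dx":0,"dy":0,"dz":0,"wx":0,"wy":0,"wz":0}

```text
clock: 8.17
position: [0.5202, 0.0386, 0.0117]
tool_rot: [179.9, 0.0, 91.2]
ft_force: [-0.1, 1.0, -2.2]
grip_width: 0.0209
```

```bash
python3 - <<'E'
from h import *
im=optics.read_camera("top")[:,:,::-1]; im2=optics.read_camera("side")[:,:,::-1]
cv2.imwrite("pics/c7.png",np.hstack([crop(im,380,445,150,215,6),crop(im2,330,395,260,325,6)]))
s=observe();print(s['position'],s['tool_rot'],s['clock'],s['grip_width'],s['ft_force'])
twist([.5180,.1895,.0108],[180,0,91.15],12)
E
```

```text
[0.52079178 0.03855292 0.01232818] [1.79874515e+02 3.09046655e-02 9.11432433e+01] 8.2667 0.021080352187538978 [ 0.34178847  0.1940912  -0.89588034]
cm/row [1.258 0.002 0.012] rad/row [ 1.8e-04  4.0e-05 -1.0e-05]
```

View pics/c7.png

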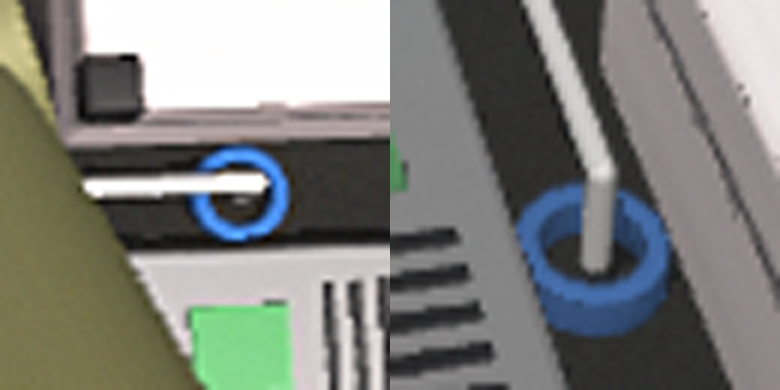

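The tip is inside the ring's hole (side tip near crop (598,270)). I'll draw it out.

Call:
move_arm:
  steps:
    - {"dx":0.4,"dy":0,"dz":0,"wx":0,"wy":0,"wz":0}
    - {"dx":0.4,"dy":0,"dz":0,"wx":0,"wy":0,"wz":0}
    - {"dx":0.6,"dy":0,"dz":0,"wx":0,"wy":0,"wz":0}
    - {"dx":0.8,"dy":0,"dz":0,"wx":0,"wy":0,"wz":0}
    - {"dx":0.8,"dy":0,"dz":0,"wx":0,"wy":0,"wz":0}
    - {"dx":0.8,"dy":0,"dz":0,"wx":0,"wy":0,"wz":0}
    - {"dx":0.8,"dy":0,"dz":0,"wx":0,"wy":0,"wz":0}
    - {"dx":0.8,"dy":0,"dz":0,"wx":0,"wy":0,"wz":0}
    - {"dx":0.8,"dy":0,"dz":0,"wx":0,"wy":0,"wz":0}
    - {"dx":0.8,"dy":0,"dz":0,"wx":0,"wy":0,"wz":0}

```text
clock: 9.1
position: [0.5191, 0.1095, 0.0121]
tool_rot: [179.9, 0.0, 91.2]
ft_force: [0.2, -0.2, -1.0]
grip_width: 0.0208
```

```bash
python3 - <<'E'
from h import *
im=optics.read_camera("top")[:,:,::-1]
cv2.imwrite("pics/c8.png",crop(im,340,440,150,215,6))
s=observe();print(s['position'],s['tool_rot'],s['clock'],s['grip_width'],s['ft_force'])
E
```

```text
[0.51894961 0.1116805  0.01228778] [ 1.79874285e+02 -6.51357380e-02  9.12750278e+01] 9.15 0.020832840393769574 [ 0.17421977  1.84908776 -1.38285219]
```

View pics/c8.png

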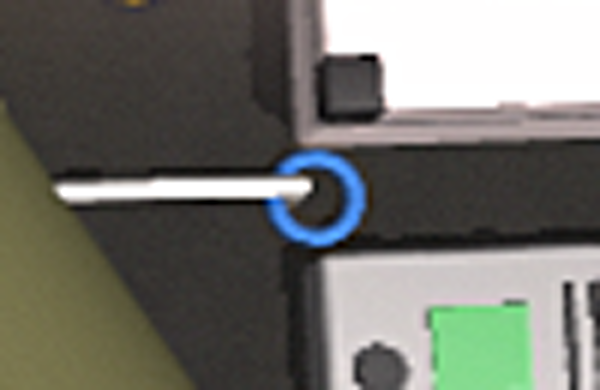

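The ring follows and is now at the mouth (crop (318,198), image about (393,183)). I'll keep pulling.

Call:
move_arm:
  steps:
    - {"dx":0.9,"dy":0,"dz":0,"wx":0,"wy":0,"wz":0}
    - {"dx":0.9,"dy":0,"dz":0,"wx":0,"wy":0,"wz":0}
    - {"dx":0.9,"dy":0,"dz":0,"wx":0,"wy":0,"wz":0}
    - {"dx":0.9,"dy":0,"dz":0,"wx":0,"wy":0,"wz":0}
    - {"dx":0.9,"dy":0,"dz":0,"wx":0,"wy":0,"wz":0}
    - {"dx":0.9,"dy":0,"dz":0,"wx":0,"wy":0,"wz":0}
    - {"dx":0.9,"dy":0,"dz":0,"wx":0,"wy":0,"wz":0}
    - {"dx":0.9,"dy":0,"dz":0,"wx":0,"wy":0,"wz":0}
    - {"dx":0.7,"dy":0,"dz":0,"wx":0,"wy":0,"wz":0}
    - {"dx":0.4,"dy":0,"dz":0,"wx":0,"wy":0,"wz":0}

```text
clock: 9.98
position: [0.5173, 0.1931, 0.0121]
tool_rot: [179.9, -0.0, 91.2]
ft_force: [-0.1, -0.0, -1.0]
grip_width: 0.0211
```

```bash
python3 - <<'E'
from h import *
im=optics.read_camera("top")[:,:,::-1]
cv2.imwrite("pics/c9.png",crop(im,320,460,150,250,5))
s=observe();print(s['position'],s['tool_rot'],s['clock'],s['grip_width'],s['ft_force'])
E
```

```text
[0.51725709 0.19356609 0.01217927] [ 1.79885279e+02 -3.03263274e-02  9.12515128e+01] 10.0333 0.020656791985392806 [-0.79108914  0.54387304 -0.73448386]
```

View pics/c9.png

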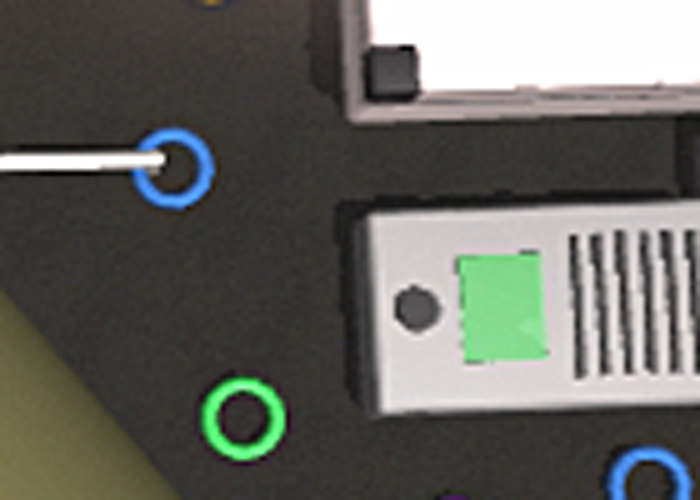

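The ring lies at image (354,183). Its near edge is about 28 px (about 60 mm) clear of the mouth at column 390. I'll back off slightly from the ring's inner wall, lift, carry the rod away and lower it.

Call:
move_arm:
  steps:
    - {"dx":-0.3,"dy":0,"dz":0,"wx":0,"wy":0,"wz":0}
    - {"dx":-0.3,"dy":0,"dz":0,"wx":0,"wy":0,"wz":0}
    - {"dx":0,"dy":0,"dz":0,"wx":0,"wy":0,"wz":0}
    - {"dx":0,"dy":0,"dz":-0.6,"wx":0,"wy":0,"wz":0}
    - {"dx":0,"dy":0,"dz":-1,"wx":0,"wy":0,"wz":0}
    - {"dx":0,"dy":0,"dz":-1,"wx":0,"wy":0,"wz":0}
    - {"dx":0,"dy":0,"dz":-1,"wx":0,"wy":0,"wz":0}
    - {"dx":0,"dy":0,"dz":-0.9,"wx":0,"wy":0,"wz":0}
    - {"dx":0,"dy":0,"dz":0,"wx":0,"wy":0,"wz":0}

```text
clock: 10.78
position: [0.5193, 0.1863, 0.0599]
tool_rot: [179.6, -0.0, 91.2]
ft_force: [0.4, 0.3, -0.8]
grip_width: 0.021
```

Call:
move_arm:
  steps:
    - {"dx":1,"dy":0,"dz":0,"wx":0,"wy":0,"wz":0}
    - {"dx":2,"dy":0,"dz":0,"wx":0,"wy":0,"wz":0}
    - {"dx":2,"dy":0,"dz":0,"wx":0,"wy":0,"wz":0}
    - {"dx":2,"dy":0,"dz":0,"wx":0,"wy":0,"wz":0}
    - {"dx":1,"dy":0,"dz":0,"wx":0,"wy":0,"wz":0}
    - {"dx":0,"dy":0,"dz":1,"wx":0,"wy":0,"wz":0}
    - {"dx":0,"dy":0,"dz":1.2,"wx":0,"wy":0,"wz":0}
    - {"dx":0,"dy":0,"dz":1.2,"wx":0,"wy":0,"wz":0}
    - {"dx":0,"dy":0,"dz":0.8,"wx":0,"wy":0,"wz":0}
    - {"dx":0,"dy":0,"dz":0,"wx":0,"wy":0,"wz":0}

```text
clock: 11.62
position: [0.5144, 0.2628, 0.0118]
tool_rot: [-179.8, 0.2, 91.0]
ft_force: [0.1, -0.8, -1.3]
grip_width: 0.0204
```

```bash
python3 - <<'E'
from h import *
s=observe();print(s['position'],s['tool_rot'],s['clock'],s['grip_width'],s['ft_force'])
E
```

```text
[0.51437665 0.26282503 0.01175522] [-179.8216428     0.19206421   91.04708862] 11.6167 0.02035619178591091 [ 0.07704854 -0.76333399 -1.27555447]
```

Call:
move_arm:
  steps:
    - {"dx":0,"dy":0,"dz":0.1,"wx":0,"wy":0,"wz":0}
    - {"dx":0,"dy":0,"dz":0.1,"wx":0,"wy":0,"wz":0}
    - {"dx":0,"dy":0,"dz":0.1,"wx":0,"wy":0,"wz":0}
    - {"dx":0,"dy":0,"dz":0,"wx":0,"wy":0,"wz":0}
    - {"dx":0,"dy":0,"dz":0,"wx":0,"wy":0,"wz":0}

```text
clock: 12.03
position: [0.5164, 0.2655, 0.0125]
tool_rot: [179.8, 0.0, 91.1]
ft_force: [-0.4, -0.9, -2.0]
grip_width: 0.021
```

Call:
move_arm:
  steps:
    - {"dx":0,"dy":0,"dz":0.1,"wx":0,"wy":0,"wz":0}
    - {"dx":0,"dy":0,"dz":0.1,"wx":0,"wy":0,"wz":0}
    - {"dx":0,"dy":0,"dz":0.05,"wx":0,"wy":0,"wz":0}
    - {"dx":0,"dy":0,"dz":0,"wx":0,"wy":0,"wz":0}
    - {"dx":0,"dy":0,"dz":0,"wx":0,"wy":0,"wz":0}
    - {"dx":0,"dy":0,"dz":0,"wx":0,"wy":0,"wz":0}

```text
clock: 12.53
position: [0.5161, 0.2655, 0.0097]
tool_rot: [179.9, 0.0, 91.1]
ft_force: [0.5, -0.2, -0.2]
grip_width: 0.0208
```

The bench now carries the weight. I'll open and retreat straight up.

Call:
move_arm:
  steps:
    - {"dx":0,"dy":0,"dz":0,"wx":0,"wy":0,"wz":0}
    - {"dx":0,"dy":0,"dz":0,"wx":0,"wy":0,"wz":0}
    - {"dx":0,"dy":0,"dz":0,"wx":0,"wy":0,"wz":0}
    - {"dx":0,"dy":0,"dz":0,"wx":0,"wy":0,"wz":0}
    - {"dx":0,"dy":0,"dz":0,"wx":0,"wy":0,"wz":0}
    - {"dx":0,"dy":0,"dz":0,"wx":0,"wy":0,"wz":0}
    - {"dx":0,"dy":0,"dz":0,"wx":0,"wy":0,"wz":0}
    - {"dx":0,"dy":0,"dz":0,"wx":0,"wy":0,"wz":0}
  fingers: 1

```text
clock: 13.2
position: [0.516, 0.2655, 0.0095]
tool_rot: [179.9, 0.0, 91.1]
ft_force: [-0.3, 0.4, -0.1]
grip_width: 0.0854
```

Call:
move_arm:
  steps:
    - {"dx":0,"dy":0,"dz":-1,"wx":0,"wy":0,"wz":0}
    - {"dx":0,"dy":0,"dz":-2,"wx":0,"wy":0,"wz":0}
    - {"dx":0,"dy":0,"dz":-3,"wx":0,"wy":0,"wz":0}
    - {"dx":0,"dy":0,"dz":-3,"wx":0,"wy":0,"wz":0}
    - {"dx":0,"dy":0,"dz":-3,"wx":0,"wy":0,"wz":0}
    - {"dx":2,"dy":0,"dz":-2,"wx":0,"wy":0,"wz":0}
    - {"dx":2,"dy":0,"dz":0,"wx":0,"wy":0,"wz":0}
    - {"dx":2,"dy":0,"dz":0,"wx":0,"wy":0,"wz":0}
    - {"dx":0,"dy":0,"dz":0,"wx":0,"wy":0,"wz":0}
    - {"dx":0,"dy":0,"dz":0,"wx":0,"wy":0,"wz":0}

```text
clock: 14.03
position: [0.5139, 0.327, 0.1502]
tool_rot: [179.9, -0.0, 91.3]
ft_force: [-0.6, -1.0, -0.3]
grip_width: 0.0857
```

```bash
python3 - <<'E'
from h import *
im=optics.read_camera("top")[:,:,::-1]; im2=optics.read_camera("side")[:,:,::-1]
cv2.imwrite("pics/c10.png",np.vstack([crop(im,210,470,150,260,3)[:,:780],crop(im2,150,410,80,370,2)[:270,:520].copy() if 0 else cv2.copyMakeBorder(cv2.resize(im2[80:370,150:500],None,fx=.93,fy=.93),0,0,0,780-round(350*.93),cv2.BORDER_CONSTANT)]))
s=observe();print(s['position'],s['clock'],s['grip_width'])
def ctr(im,u0,v0,u1,v1):
    h=cv2.cvtColor(im[v0:v1,u0:u1],cv2.COLOR_BGR2HSV); m=cv2.inRange(h,(100,120,90),(118,255,255)); y,x=np.nonzero(m); return u0+(x.min()+x.max())/2,v0+(y.min()+y.max())/2
for b in((335,165,375,200),(435,235,468,262)):
    c=ctr(im,*b); print(c,px2w("top",*c,.012).round(4))
E
```

```text
[0.51467671 0.32462802 0.14949655] 14.1333 0.08499846527224032
(np.float64(353.5), np.float64(183.5)) [ 0.5201 -0.0046  0.012 ]
(np.float64(449.5), np.float64(247.0)) [ 0.3805 -0.2111  0.012 ]
```

View pics/c10.png

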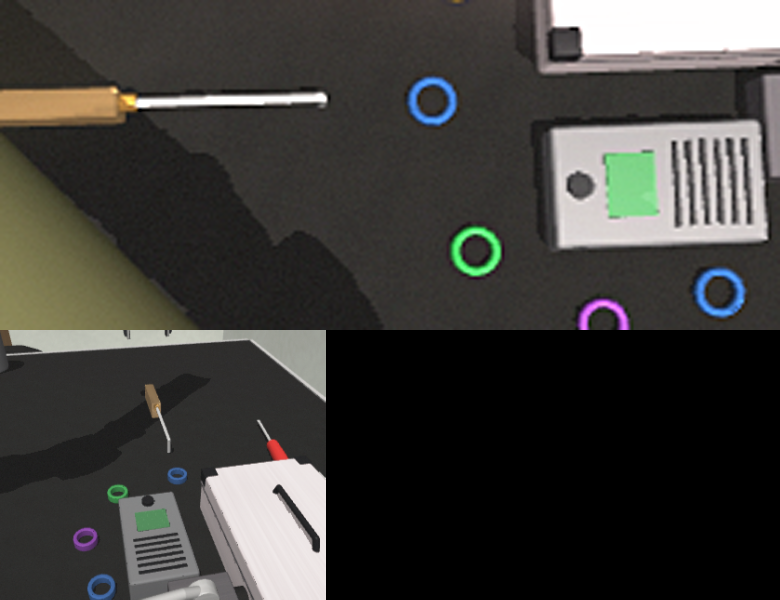

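The ring lies flat in the open at (353.5,183.5). Its near edge is about 63 mm clear of the mouth, against the 36 mm needed. The rod lies upright and free on the bench, the spare has not moved, and the fingers are clear. I'll hand it in.

```bash
python3 -c "
from plant import env; print(env.close_job())"
```

```text
the job is handed in; nothing more can be done
None
```

The job is done and was handed in at about 14 s, well inside the 43 s limit. I gripped the bent rod by its wooden block, lowered its tip into the dropped blue spacer's hole and drew the spacer out of the gap's open end. I then laid the rod down on the bench and let go.

- **Dropped spacer:** it lies flat at about (0.520, −0.005), with its near edge about 63 mm outside the gap mouth. At least 36 mm was needed, and the fingers never touched it.
- **Rod:** it lies upright on the bench with the gripper clear of it. The wrist force showed its weight on the bench before I opened the fingers.
- **Spare spacer:** it is at (0.3805, −0.211), within about 1 mm of where I first measured it.
- **Forces:** the wrist force stayed at a few newtons in every reading.

No check failed. My first lowering of the rod stopped about 3 mm short because I miscounted the rows. I saw it in the height and force readings and corrected it before letting go.

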